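# Hold the offcut bin open by its lever

### The arm

A 7-joint arm with a two-finger parallel gripper is mounted at the origin on the work surface. World frame = base frame: x ahead of the robot, y to its left, z up, the work surface at z = 0. Lengths are in m, angles in rad, forces in N, time in s.
With the tool pointing down it reaches from about 0.425 to 0.95 m from the base axis. Payload 4.7 kg.
Tool frame: the origin (TCP) lies at the centre of the arm's flange, where the gripper is bolted on; the fingertips stand 173 mm ahead of it and the grasp point (between the pads) lies 155 mm ahead of it; y points along the fingers, x is the direction in which the jaws open and shut, and the axes are right-handed (so a half turn about y gives the same grasp; the last joint's range is limited). The gripper opens to 85 mm and grips with 20 to 120 N. Pads are 22 mm wide; open, the fingers measure 114 mm over their backs; the gripper's body (76 mm by 85 mm) begins 54 mm behind the grasp point. The pads swing forward as they close: fully open they stand 13 mm farther back than shut.
Start: joints at [-1.151, 0.469, -0.049, 1.532, 0.024, 1.141, -0.082], TCP at [0.293, 0.608, 0.405] pointing down, gripper open.
Joint ranges: [-2.59, 2.59], [-0.33, 1.99], [-1.39, 1.29], [0.1, 2.45], [-1.04, 4.18], [0.21, 1.99], [-2.66, 2.66]. Speed limits (rad/s): [2.57, 2.57, 3.14, 3.14, 3.14, 3.14, 3.14].

### API

Orientations are given as a rotation vector (axis times angle).
In Python, from rig import ctrl, jaws, planner, sensors, imaging, ticket gives the robot as it stands. Calls block until the motion is done:
- ctrl.move_ptp(position, orientation): joint-space move of the TCP to a pose.
- ctrl.line_to(position, attitude=None, max_speed=0.15, max_force=None): straight line of the TCP; attitude=None keeps the orientation; max_speed is the mean speed in m/s. With max_force (N) it stops when the force on the tool has changed by that much, and returns True; else False.
- ctrl.move_j(angles): joint-space move.
- jaws.ungrasp() and jaws.grab(squeeze=None): open the fingers fully, or close them until they stop; squeeze is the grip in N (None keeps the last).
- ctrl.sleep(seconds).
- planner.ik(position, orientation): joint angles nearest the present ones, or None.
- sensors.sense(): the state.
- imaging.grab_frame(name): name is "side" or "top" or "wrist"; returns the picture (400x640x3 uint8, red, green, blue); there is no depth.
- imaging.camera_params(name): a dict with "fx", "fy", "cx", "cy" (pixels), "extrinsics" (4x4, takes a point from camera to world coordinates). Camera axes: x right, y up, looking along -z (the intrinsics and any distortion apply to the point x, -y, -z); pixel columns grow to the right and rows downward; lengths in m; the calibration is good to about 2 mm. A picture is of the moment at which its call begins: read the wrist's pose just before it. camera_params takes no time and is no camera call; for the wrist camera it gives the pose at the moment of the call.
A pose or a line that the arm cannot do raises ctrl.PlanningError and nothing moves.
- ticket.finish_job(): hands the job in, once; it reports no verdict.
The state is a dict: "t": time; "joints": joint angles; "qvel": joint speeds; "joint_efforts": joint torques, N m; "tcp_pos": TCP position; "eef_rot": TCP orientation; "ft_force": force on the tool from outside, world axes, zero at the start; "moment": the same for the moment, N m; "grip_width": opening from 0.0 (shut) to 1.0 (fully open).
Only numpy, scipy, OpenCV 4.12 (cv2) and the standard library are available. Lean on these libraries where they do the work, as an engineer would, in place of code of your own. Each camera call takes 0.05 s, during which the arm holds its last target. There are 200 camera calls.

### The job

Hold the heavy steel flap of the offcut bin open for a colleague: first slide the flat-sided tin that was left under the lever's paddle out of the way along the table with a fingertip, keeping it standing, until it is fully clear of the paddle. Then press the paddle down all the way to the lever's stop, so that the flap swings well up, and finish while still holding it down. Pick nothing up, do not lift the lever out of its cradle, do not touch the flap itself and leave the cup, the bottle and the sanding block where they are.

Things in the scene. Friction and masses are not known exactly. Their poses are not given: they have to be found in the camera images.
- bin: Grey steel offcut bin and lever cradle, bolted down. Origin on the table under the lever's pivot; -x points along the lever to its paddle, +x to the bin, z up. Bin: x 45 to 265, y +-100, 150 mm high. Cradle: cheeks at y +-20, x +-18, 131 mm high. Rubber-topped stop post under the lever: x = -100, 24 mm across, 81 mm high. Foot plate 6 mm thick: x +-150, y +-50.
- cradle (a point): Where the lever's pin centre rests in the cradle's open-topped notches, 120 mm above the table, at x = y = 0 of the bin.
- flap (a joint): Angle of the heavy steel flap on the bin, rad: 0 shut, grows as it swings up (limit 1.2). It falls shut when the lever is let go. With the lever on its stop it stands at about 0.7 (40 degrees).
- flap_edge (a point): Middle of the free edge of the flap (top face). The plate is 226 x 206 x 5 mm, about 0.85 kg; its hinge line is on the bin's side nearest the lever (bin's x = 45, z = 156 mm), parallel to the bin's y; the free edge is at the far end and rises.
- lever: Dark steel bar, loose, 270 x 24 x 10 mm, level at rest, its 10 mm cross pin in the cradle's notches. Origin at the pin's centre; -x along the long arm to the paddle, +x along the short arm to an upturned toe at x = 85 mm that pushes the flap up from below. It turns about 0.33 rad to the stop (paddle about 60 mm down) under 8 to 18 N on the paddle.
- paddle (a point): Middle of the top face of the paddle, a flat 55 x 45 x 8 mm plate at the lever's long end (x -150 to -205 mm of the lever); 125 mm above the table at rest.
- tin_center (a point): Centre of a closed rectangular tin with a paper band, about 0.8 kg, 150 mm long (roughly along the lever), 100 mm wide, 80 mm high (a 12 mm screw cap on top, at its end away from the lever). One end stands some 20 mm under the paddle's end, 37 mm below its underside: the paddle cannot reach the stop until the tin is slid away.
- tin: The same tin; origin at the centre of its underside, x along its length towards the lever, z up.
- cup_mid (a point): Centre of a grey mixing cup with wooden stirring sticks, 80 mm across and 85 mm high (sticks up to 140 mm); bystander.
- bottle_mid (a point): Centre of a white closed plastic bottle, 60 mm across and 130 mm high; bystander.
- sander_mid (a point): Centre of a cork sanding block with a wooden grip, 110 x 60 x 38 mm; bystander.

How it is judged:
By the outcome, as a careful person would: the job done as asked, in the order asked, and still so for the second after the job is handed in, while the arm keeps its last pose, push and grip.
It also fails if it takes over 48 s, if anything falls off the work surface, if the arm or the gripper's body presses on something with over 40 N, if the wrist force passes 120 N, or if a joint passes its speed limit or range.

## Working session

There is one attempt and no reset: what is moved stays moved. The work goes in short steps, each a Python script; the robot and the scene stay as the last script left them, time stands still between calls to the robot, and variables do not carry over. Pictures are saved under pics/ and viewed, about 8 in all and at most 12, crops included, and the job is handed in when it is done.

```bash
mkdir -p pics; python3 - <<'E'
from rig import ctrl, jaws, planner, sensors, imaging, ticket
import cv2
for n in ("top","side"):
    cv2.imwrite(f"pics/{n}0.png", imaging.grab_frame(n)[:,:,::-1]); print(n, imaging.camera_params(n))
s=sensors.sense(); print(s["t"],s["tcp_pos"],s["eef_rot"],s["ft_force"])
E
```

```text
top {'fx': 424.0903821175608, 'fy': 424.0903821175608, 'cx': 319.81790052223903, 'cy': 209.3769959203783, 'extrinsics': array([[ 0.01441888,  0.99366076, -0.11149165,  0.43983242],
       [-0.99981534,  0.01574445,  0.01101802,  0.02298743],
       [ 0.01270355,  0.1113122 ,  0.99370429,  1.14607751],
       [ 0.        ,  0.        ,  0.        ,  1.        ]])}
side {'fx': 394.7040898688087, 'fy': 394.7040898688087, 'cx': 317.5946401021562, 'cy': 196.96695465938868, 'extrinsics': array([[ 0.81922965,  0.38425162, -0.42569175,  0.03586406],
       [-0.57317731,  0.57218462, -0.58657697, -0.70918919],
       [ 0.01818112,  0.7245381 ,  0.68899491,  0.98086338],
       [ 0.        ,  0.        ,  0.        ,  1.        ]])}
0.1 [0.2927613  0.60795819 0.40376566] [-1.38970952 -0.87150883  0.87392304] [0.094137   0.00325887 0.78379376]
```

View pics/top0.png

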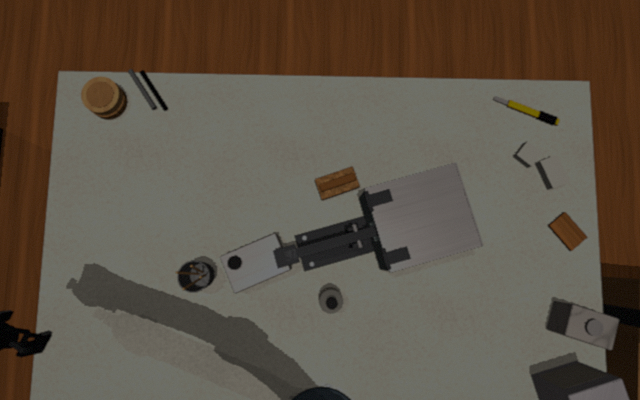

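View pics/side0.png

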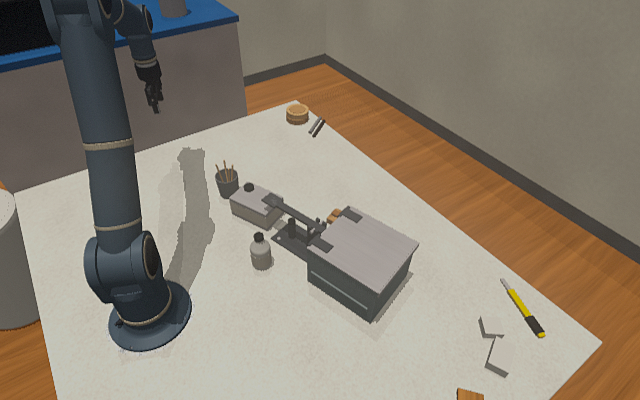

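Top view: the tin is at about (255,262), the paddle at (287,257) and the bin at (425,218). The cup at (195,275) stands just behind the tin's far end and the bottle is at (330,297). So the tin should go sideways, towards +x (up in the picture), where the table is free.

```bash
cat > geo.py <<'E'
import numpy as np
from rig import imaging
def cast(name,uv,z):
    c=imaging.camera_params(name);E=c["extrinsics"]
    d=E[:3,:3]@np.array([(uv[0]-c["cx"])/c["fx"],-(uv[1]-c["cy"])/c["fy"],-1.])
    return E[:3,3]+d*(z-E[2,3])/d[2]
def proj(name,p):
    c=imaging.camera_params(name);E=c["extrinsics"];q=E[:3,:3].T@(np.asarray(p)-E[:3,3])
    return np.array([c["cx"]-c["fx"]*q[0]/q[2],c["cy"]+c["fy"]*q[1]/q[2]])
E
python3 - <<'E'
import cv2
a=cv2.imread("pics/top0.png")[215:315,170:370]
a=cv2.resize(a,None,fx=4,fy=4,interpolation=cv2.INTER_CUBIC); cv2.imwrite("pics/topc.png",cv2.convertScaleAbs(a,alpha=1.5))
E
```

```text
(no output)
```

View pics/topc.png

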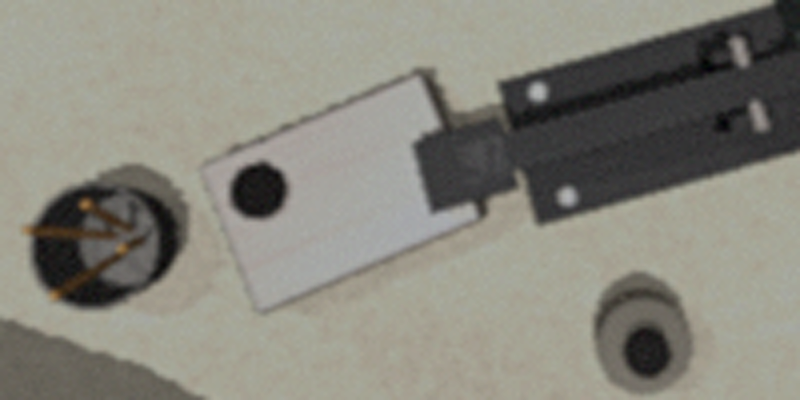

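```bash
python3 - <<'E'
from geo import *
np.set_printoptions(precision=4,suppress=True)
f=lambda u,v,z:cast("top",((u+.5)/4-.5+170,(v+.5)/4-.5+215),z)
T=[f(*c,.08) for c in[(203,167),(262,312),(483,215),(425,72)]]
P=[f(*c,.125) for c in[(415,145),(432,212),(517,187),(500,120)]]
F=[f(*c,.006) for c in[(498,80),(540,224)]]
tc=np.mean(T,0);pc=np.mean(P,0);fm=np.mean(F,0)
print("tin",tc,[np.linalg.norm(T[i]-T[(i+1)%4]) for i in range(4)])
tx=(T[2]+T[3]-T[0]-T[1])[:2];print("tin yaw",np.arctan2(tx[1],tx[0]))
print("paddle",pc,[np.linalg.norm(P[i]-P[(i+1)%4]) for i in range(4)]); 
fd=(F[1]-F[0])[:2];n=np.array([fd[1],-fd[0]])/np.linalg.norm(fd)
print("foot",fm,np.linalg.norm(fd),n)
# direction from foot-mid & paddle: lever +x from bin yaw candidates
lx=(P[2]+P[3]-P[0]-P[1])[:2];print("lever yaws",np.arctan2(lx[1],lx[0]),np.arctan2(n[1],n[0]))
d=fm[:2]-pc[:2];print("paddle->footend",np.linalg.norm(d),np.arctan2(d[1],d[0]))
# screws on foot and flap corners
A=[cast("top",c,.159) for c in[(457,164),(482,245)]];m=np.mean(A,0);d=m[:2]-pc[:2];print("flap far mid",m,np.linalg.norm(A[1]-A[0]),"dist",np.linalg.norm(d),np.arctan2(d[1],d[0]))
print("cup",f(97,245,.085),"bottle cap",f(647,352,.13))
E
```

```text
tin [0.4241 0.1694 0.08  ] [np.float64(0.09698625100436102), np.float64(0.14822346731531982), np.float64(0.09636935846095299), np.float64(0.14965555819263385)]
tin yaw -1.1470412499796232
paddle [0.4407 0.0906 0.125 ] [np.float64(0.041121121305253104), np.float64(0.05265189562034922), np.float64(0.04122034658721025), np.float64(0.05287814432027277)]
foot [0.4508 0.0634 0.006 ] 0.09991065731729475 [-0.2997  0.954 ]
lever yaws -1.2709831062198118 1.8751909629501848
paddle->footend 0.029006139372378177 -1.2162343385076615
flap far mid [ 0.5687 -0.3401  0.159 ] 0.19901320749531937 dist 0.44933731069147387 -1.2818998745718395
cup [0.389  0.3193 0.085 ] bottle cap [ 0.3334 -0.0187  0.13  ]
```

```bash
cat >> geo.py <<'E'
from scipy.spatial.transform import Rotation as Ro
tc=np.array([.4241,.1694,0]);tx=np.array([.411,-.911,0]);tx/=np.linalg.norm(tx);ty=np.array([-tx[1],tx[0],0])
pc=np.array([.4407,.0906,.125]);lx=np.array([.289,-.957,0]);lx/=np.linalg.norm(lx);ly=np.array([-lx[1],lx[0],0])
def att(a,x):
    "tool y along a, tool x near x"
    a=np.asarray(a,float)/np.linalg.norm(a);x=x-a*(x@a);x/=np.linalg.norm(x)
    return Ro.from_matrix(np.c_[x,a,np.cross(x,a)]).as_rotvec()
def tcp(tip,a): return np.asarray(tip)-.173*np.asarray(a)/np.linalg.norm(a)
E
python3 - <<'E'
from geo import *
from rig import planner,sensors
np.set_printoptions(precision=3,suppress=True)
print(Ro.from_rotvec(sensors.sense()["eef_rot"]).as_matrix())
for dr in (1,-1):
  for tl in (0,.2,.35,.5):
    for lean in (0,.2):
      for sx in (1,-1):
        a=-np.array([0,0,1])-np.tan(tl)*(ty)*1+np.tan(lean)*tx   # flange toward +ty by tilt, toward -tx by lean
        r=[]
        for s in ((-.085,-.061,-.01,.036) if dr==1 else (.085,.061,0,-.055)):
          tip=tc-.012*tx+s*ty+[0,0,.04]
          q=planner.ik(tcp(tip,a),att(a,sx*tx)); r.append(q is not None)
        if dr==-1 or tl==0: print(dr,tl,lean,sx,r,None if q is None else np.array(q))
E
```

```text
[[ 0.434 -0.001 -0.901]
 [ 0.901 -0.002  0.434]
 [-0.002 -1.    -0.   ]]
1 0 0 1 [True, True, True, True] [-0.823  0.471  0.415  2.145 -0.337  0.587 -1.312]
1 0 0 -1 [True, True, True, True] [-0.419  0.446 -0.092  2.122  0.072  0.576  1.432]
1 0 0.2 1 [True, True, True, True] [-1.02   0.505  0.515  2.146 -0.077  0.576 -1.639]
1 0 0.2 -1 [True, True, True, True] [-0.603  0.458 -0.016  2.122  0.35   0.63   1.087]
-1 0 0 1 [True, True, True, True] [-0.865  0.362  0.425  2.344 -0.317  0.487 -1.329]
-1 0 0 -1 [True, True, True, True] [-0.452  0.341 -0.066  2.321  0.048  0.48   1.437]
-1 0 0.2 1 [True, True, True, True] [-1.092  0.396  0.524  2.344  0.005  0.485 -1.751]
-1 0 0.2 -1 [True, True, True, True] [-0.653  0.357 -0.006  2.321  0.387  0.544  0.996]
-1 0.2 0 1 [True, True, True, True] [-0.864  0.454  0.455  2.217 -0.292  0.737 -1.339]
-1 0.2 0 -1 [True, True, True, True] [-0.431  0.423 -0.081  2.193  0.025  0.727  1.466]
-1 0.2 0.2 1 [True, True, True, True] [-1.034  0.478  0.51   2.218 -0.085  0.724 -1.605]
-1 0.2 0.2 -1 [True, True, True, True] [-0.58   0.435 -0.056  2.193  0.252  0.767  1.176]
-1 0.35 0 1 [True, True, True, True] [-0.857  0.533  0.468  2.124 -0.286  0.912 -1.333]
-1 0.35 0 -1 [True, True, True, True] [-0.412  0.495 -0.099  2.099  0.023  0.899  1.469]
-1 0.35 0.2 1 [True, True, True, True] [-0.993  0.55   0.5    2.127 -0.122  0.893 -1.529]
-1 0.35 0.2 -1 [True, True, True, True] [-0.542  0.504 -0.079  2.101  0.196  0.927  1.261]
-1 0.5 0 1 [True, True, True, True] [-0.848  0.619  0.479  2.035 -0.283  1.077 -1.322]
-1 0.5 0 -1 [True, True, True, True] [-0.399  0.573 -0.113  2.008  0.023  1.062  1.469]
-1 0.5 0.2 1 [True, True, True, True] [-0.954  0.629  0.49   2.038 -0.147  1.055 -1.468]
-1 0.5 0.2 -1 [True, True, True, True] [-0.511  0.579 -0.095  2.011  0.158  1.081  1.323]
```

```bash
python3 - <<'E'
from geo import *
from rig import ctrl,jaws,sensors,imaging
import cv2
np.set_printoptions(precision=3,suppress=True)
a=np.array([0,0,-1])+np.tan(.15)*tx; A=att(a,-tx)
jaws.grab()
pt=lambda s,z:tcp(tc-.012*tx+s*ty+[0,0,z],a)
ctrl.move_ptp(pt(-.088,.2),A)
print(ctrl.line_to(pt(-.088,.04),max_force=15))
f0=sensors.sense()["ft_force"]
hit=ctrl.line_to(pt(-.045,.04),max_speed=.05,max_force=2)
s=sensors.sense(); tip=s["tcp_pos"]+.173*Ro.from_rotvec(s["eef_rot"]).as_matrix()[:,1]
print(hit,s["t"],(tip-tc)@tx,(tip-tc)@ty,tip[2],s["ft_force"]-f0,s["grip_width"])
v=[imaging.grab_frame(n)[:,:,::-1] for n in("top","side")]
v=[cv2.resize(v[0][190:320,170:370],(640,416)),cv2.resize(v[1][140:300,180:380],(640,512))]
cv2.imwrite("pics/c1.png",cv2.convertScaleAbs(cv2.resize(np.vstack(v),None,fx=.64,fy=.64),alpha=1.4))
E
```

```text
False
True 4.3667 -0.01195979177913948 -0.060240215986992376 0.04006389515692341 [ 0.732 -0.428  3.35 ] -0.003269485220088605
```

View pics/c1.png

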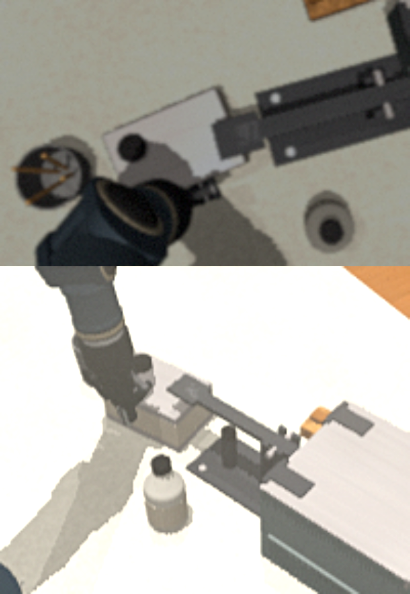

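The finger meets the tin's side at ty = −60 mm, as predicted. In the top view something small and dark sticks out of the wrist towards the paddle at crop (205,190). I'll check that with projections before pushing.

```bash
python3 - <<'E'
from geo import *
from rig import ctrl,sensors
np.set_printoptions(precision=3,suppress=True)
s=sensors.sense();R=Ro.from_rotvec(s["eef_rot"]).as_matrix();p=s["tcp_pos"]
for d in(.173,.155,.12,.1,.06,0):
  q=p+d*R[:,1]; t=proj("top",q);w=proj("side",q)
  print(d,"topcrop",(t-[170,190])*2.05,"sidecrop",(w-[180,140])*2.05+[0,266])
for x in(.03,.043,.06): print(x,(proj("top",p+.1*R[:,1]-x*R[:,0])-[170,190])*2.05)
print(s["ft_force"],s["moment"]); ctrl.sleep(.2); print(sensors.sense()["ft_force"])
E
```

```text
0.173 topcrop [189.727 197.186] sidecrop [129.363 421.281]
0.155 topcrop [185.943 199.045] sidecrop [126.772 412.862]
0.12 topcrop [178.213 202.842] sidecrop [121.602 396.062]
0.1 topcrop [173.559 205.127] sidecrop [118.566 386.197]
0.06 topcrop [163.685 209.977] sidecrop [112.307 365.86 ]
0 topcrop [147.274 218.037] sidecrop [102.423 333.744]
0.03 [196.566 195.136]
0.043 [206.576 190.789]
0.06 [219.701 185.089]
[0.57  0.35  0.334] [ 0.14   0.028 -0.014]
[ 0.054  0.267 -0.035]
```

```bash
python3 - <<'E'
from geo import *
from rig import ctrl,sensors,imaging
import cv2
np.set_printoptions(precision=3,suppress=True)
a=np.array([0,0,-1])+np.tan(.15)*tx
pt=lambda s,z:tcp(tc-.012*tx+s*ty+[0,0,z],a)
for s in(-.03,0,.034):
    h=ctrl.line_to(pt(s,.04),max_speed=.05,max_force=14); S=sensors.sense(); print(h,S["t"],S["ft_force"],S["moment"])
    if h: break
else:
    print(ctrl.line_to(pt(-.02,.04),max_speed=.1,max_force=14),ctrl.line_to(pt(-.02,.2),max_speed=.15,max_force=14))
    a2=np.array([0,0,-1.])
    ctrl.move_ptp(tcp(pc+[0,0,.06],a2),att(a2,-lx))
print(sensors.sense()["t"])
v=[imaging.grab_frame(n)[:,:,::-1] for n in("top","side")]
cv2.imwrite("pics/top2.png",v[0])
v=[cv2.resize(v[0][190:320,170:370],(640,416)),cv2.resize(v[1][140:300,180:380],(640,512))]
cv2.imwrite("pics/c2.png",cv2.convertScaleAbs(cv2.resize(np.vstack(v),None,fx=.64,fy=.64),alpha=1.4))
E
```

```text
False 5.4583 [-3.48  -1.489 -0.811] [-0.095  0.694 -0.095]
False 6.2083 [-2.541 -1.18  -0.158] [ 0.061  0.565 -0.111]
False 7.0417 [-2.362 -1.128 -0.223] [ 0.045  0.583 -0.102]
False False
9.4167
```

View pics/c2.png

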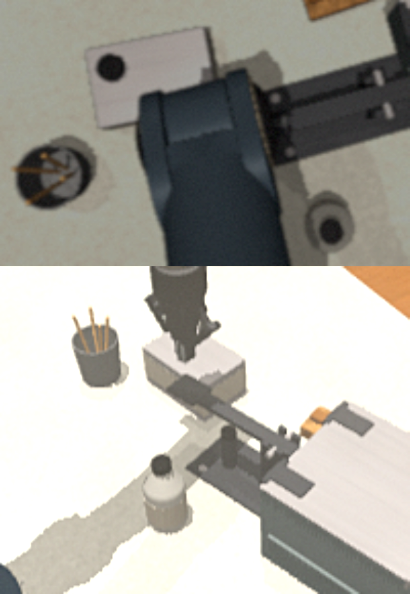

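The tin is standing, has turned a little, and part of it is hidden behind the arm. I'll compute its clearance from the three corners I can see.

```bash
python3 - <<'E'
from geo import *
import cv2
np.set_printoptions(precision=4,suppress=True)
f=lambda u,v:cast("top",((u)/2.048+170,(v)/2.048+190),.08)
a,b,c=f(85,47),f(207,27),f(100,127); d=b+c-a
print(np.linalg.norm(b-a),np.linalg.norm(c-a))
for n,p in zip("abcd",(a,b,c,d)): r=p-pc; print(n,p,"lever frame from paddle centre",r@lx,r@ly)
print("gap tin edge cd to paddle corners:")
ctr=(b+c)/2; u=(b-a)/np.linalg.norm(b-a); w=(a-c)/np.linalg.norm(a-c)
print("centre",ctr)
for sx in(-.0275,.0275):
  for sy in(-.0225,.0225):
    r=pc+sx*lx+sy*ly-ctr; print(sx,sy,"tin x,y",r@u,r@w)
E
```

```text
0.1516209566966015 0.10013646616417303
a [0.5461 0.2839 0.08  ] lever frame from paddle centre -0.15456723602616523 0.15674351496795677
b [0.5733 0.1347 0.08  ] lever frame from paddle centre -0.003912822286989533 0.1396507641507837
c [0.4485 0.2615 0.08  ] lever frame from paddle centre -0.16134425867224517 0.05683663922908139
d [0.4757 0.1123 0.08  ] lever frame from paddle centre -0.010689844933069478 0.03974388841190831
gap tin edge cd to paddle corners:
centre [0.5109 0.1981 0.08  ]
-0.0275 -0.0225 tin x,y 0.06838896269947287 -0.11673588135761993
-0.0275 0.0225 tin x,y 0.06331595825779843 -0.07183905625018562
0.0275 -0.0225 tin x,y 0.12303835244204786 -0.1130135985588312
0.0275 0.0225 tin x,y 0.11796534800037341 -0.06811677345139687
```

Clear by about 17 mm with the tin standing, and no bystander was touched. Next I press along the paddle's arc in small steps, watching the force.

```bash
python3 - <<'E'
from geo import *
from rig import ctrl,sensors,imaging
import cv2
np.set_printoptions(precision=2,suppress=True)
f0=sensors.sense()["ft_force"]
h=ctrl.line_to(tcp(pc-[0,0,.008],[0,0,-1]),max_speed=.05,max_force=3)
s=sensors.sense();zt=s["tcp_pos"][2]-.173; print(h,s["t"],"contact z",zt,s["ft_force"]-f0)
piv=pc+.1775*lx; piv[2]=.12; dz=min(max(zt-.125,-.003),.004)
th=0
log=[]
while th<.42:
    th+=.05 if th<.24 else .01
    n=np.array([0,0,np.cos(th)])-np.sin(th)*lx
    tip=piv-.1775*(np.cos(th)*lx+np.array([0,0,np.sin(th)]))+(.005+dz)*n
    h=ctrl.line_to(tcp(tip,-n),attitude=att(-n,-lx),max_speed=.06,max_force=18)
    s=sensors.sense();F=s["ft_force"]-f0; tz=(s["tcp_pos"]+.173*Ro.from_rotvec(s["eef_rot"]).as_matrix()[:,1])[2]
    log.append(F[2]); print(round(th,2),h,round(s["t"],2),"tip z %.4f"%tz,F, "ly %.2f"%(F@ly))
    if h or F[2]>26 or (th>.27 and F[2]>min(log[3:])+9): break
v=[imaging.grab_frame(n)[:,:,::-1] for n in("top","side")]
v=[cv2.resize(v[0][150:320,170:500],(660,340)),cv2.resize(v[1][140:340,180:440],(660,508))]
cv2.imwrite("pics/c3.png",cv2.convertScaleAbs(cv2.resize(np.vstack(v),None,fx=.7,fy=.7),alpha=1.4))
E
```

```text
True 10.625 contact z 0.1237452869743641 [-0.75 -0.44  6.34]
0.05 False 10.98 tip z 0.1164 [-0.13 -0.79 11.17] ly -0.36
0.1 False 11.34 tip z 0.1080 [ 0.88  1.01 12.54] ly 1.13
0.15 False 11.7 tip z 0.0992 [ 2.51 -0.26 12.88] ly 2.33
0.2 False 12.06 tip z 0.0902 [ 0.77  0.31 13.38] ly 0.82
0.25 False 12.42 tip z 0.0812 [ 0.47  0.81 12.35] ly 0.68
0.26 False 12.67 tip z 0.0796 [ 0.83  0.27 12.74] ly 0.87
0.27 False 12.92 tip z 0.0778 [-0.12  0.11 12.48] ly -0.08
0.28 False 13.17 tip z 0.0760 [-0.28  1.43 12.72] ly 0.14
0.29 False 13.42 tip z 0.0743 [ 0.13  1.5  12.25] ly 0.56
0.3 False 13.67 tip z 0.0732 [-1.76  2.72 19.82] ly -0.89
0.31 False 13.92 tip z 0.0725 [-6.86  4.4  32.04] ly -5.30
```

View pics/c3.png

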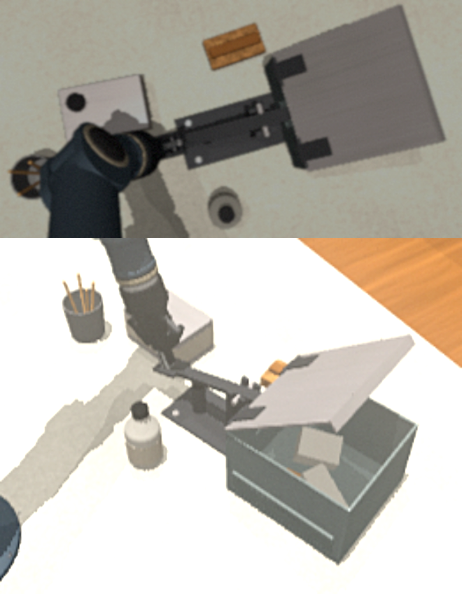

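```bash
python3 - <<'E'
from geo import *
from rig import sensors
np.set_printoptions(precision=1,suppress=True)
piv=pc+.1775*lx; piv[2]=0
for th in(.5,.6,.65,.7,.75):
    e=piv+.045*lx+[0,0,.156]+.226*(np.cos(th)*lx+np.array([0,0,np.sin(th)]))
    c=[(proj("side",e+s*.103*ly)-[180,140])*1.777+[0,238] for s in(1,-1)]
    print(th,*c, "top",*[(proj("top",e+s*.103*ly)-[170,150])*1.4 for s in(1,-1)])
s=sensors.sense();print(s["t"],s["ft_force"])
E
```

```text
0.5 [421.2 363.4] [344.5 453.1] top [405.    6.5] [447.9 137. ]
0.6 [416.4 350.2] [338.3 438.9] top [401.9   5.5] [445.7 139. ]
0.65 [413.5 343.6] [334.7 431.7] top [399.7   5.2] [443.9 140.1]
0.7 [410.2 336.9] [330.7 424.5] top [397.2   5. ] [441.7 141.4]
0.75 [406.6 330.2] [326.4 417.2] top [394.2   5. ] [439.1 142.8]
14.0167 [-6.   4.4 31.1]
```

```bash
python3 - <<'E'
from rig import ctrl,sensors,ticket
ctrl.sleep(.6); s=sensors.sense(); print(s["t"],s["ft_force"],s["tcp_pos"],abs(s["qvel"]).max())
ticket.finish_job()
E
```

```text
14.6167 [-6.47005922  3.72507352 31.57533633] [0.42927902 0.13577241 0.23732106] 0.001947877685709104
the job is handed in; nothing more can be done
```

The flap is open and the arm is still holding the paddle down on the lever's stop. I handed the job in at 14.6 s.

- **Tin:** I slid it about 95 mm sideways with the closed fingertips, using 3–4 N. It stayed standing but turned a few degrees. From the three corners I could see, it ended about 17 mm clear of the paddle; the fourth was hidden by the arm.
- **Paddle:** I pressed it down along the lever's arc. The force held steady at about 12–13 N, then rose sharply to 32 N near 0.30–0.31 rad, which I took as the rubber-topped stop. At hand-in it was steady at about 31 N with the arm at rest.
- **Flap:** Its edge in the side and top pictures matches about 0.65–0.7 rad, close to the 0.7 you gave for the stop.
- **Other objects:** The cup, bottle and sanding block show no movement in the pictures.

**What disagreed or went unchecked:**
- The stop came slightly early. The fingertip went down about 51 mm where you gave about 60 mm, and the lever turned about 0.30–0.31 rad where you gave 0.33. If the bar meets the post's outer edge first, it would stop at about 0.30 rad, which fits the sharp force rise.
- I did not measure the lever's pin after the press. In the side picture it looks seated, and by my estimate it would take roughly 65 N on the paddle to lift it.

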